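Unlatch and push open the filter housing's lid

ROBOT

A 6-joint arm with a two-finger parallel gripper is mounted at the origin on the work surface. World frame = base frame: x ahead of the robot, y to its left, z up, the work surface at z = 0. Lengths are in m, angles in rad, forces in N, time in s.
With the tool pointing down it reaches from about 0.375 to 0.9 m from the base axis. Payload 3.1 kg.
Tool frame: the origin (TCP) lies between the finger pads; the fingertips stand 25 mm ahead of it and the grasp point (between the pads) lies 6 mm ahead of it; y points along the fingers, x is the direction in which the jaws open and shut, and the axes are right-handed (so a half turn about y gives the same grasp; the last joint's range is limited). The gripper opens to 87 mm and grips with 3 to 60 N. Pads are 19 mm wide; open, the fingers measure 117 mm over their backs; the gripper's body (75 mm by 190 mm) begins 51 mm behind the grasp point.
Start: joints at [1.048, 0.527, 1.433, -0, 1.181, -0.178], TCP at [0.211, 0.588, 0.248] pointing down, gripper open.
Joint ranges: [-3.08, 3.08], [-0.75, 2.2], [0.22, 2.44], [-1.43, 4.57], [0, 2.65], [-2.85, 2.85]. Speed limits (rad/s): [2.79, 2.79, 3.14, 3.14, 3.14, 3.14].

INTERFACE

Orientations are given as a unit quaternion [x, y, z, w].
In Python, from rig import robot gives the robot as it stands.
- The arm moves only by the tool carry_out, never from a script. Its argument "moves" is a list of rows, each a list of 7 numbers: the opening, from 0 (shut) to 1 (fully open), then the shift along the tool's x, y, z in cm, then the turn, a rotation vector about the tool's x, y, z in rad. In form: [[grip, x, y, z, rx, ry, rz], ...]. A call has 1 to 20 rows; each row is the pose to reach, as a shift and turn from the pose commanded when the call began, along the tool's axes at that moment; what a row does not reach only later rows make up. A row lasts 1/10 s, in which the tool goes at most 50 mm and 8.59 degrees, less where a joint would pass 70% of its speed; a pose out of reach is approached as far as the arm can. A call with a gripper value outside its range is refused whole. The fingers move at their own pace and stop on an object; "force" is the grip in N (left out, the last holds). Time passes only in rows, so rows that repeat a pose let the fingers close. It gives the time, the measured TCP pose, the force and the opening at its end, in the units of the state.
- robot.get_obs(): the state, without advancing time (a new reading comes with each control period).
- robot.camera(name): name is "side" or "top" or "wrist"; returns the picture (400x640x3 uint8, red, green, blue); there is no depth.
- robot.camera_params(name): a dict with "fx", "fy", "cx", "cy" (pixels), "extrinsics" (4x4, takes a point from camera to world coordinates); the wrist camera has in their place "mount" (4x4, takes a point from camera to tool coordinates, whose origin is the TCP and whose axes are the tool frame's). Camera axes: x right, y down, z forward; pixel columns grow to the right and rows downward; lengths in m; the calibration is good to about 2 mm. A picture is of the moment at which its call begins: read the wrist's pose just before it. camera_params takes no time and is no camera call.
- robot.hand_in(): hands the job in, once; it reports no verdict.
The state is a dict: "time": time; "q": joint angles; "joint_velocities": joint speeds; "joint_torque": joint torques, N m; "position": TCP position; "tool_rot": TCP orientation; "ft_force": force on the tool from outside, world axes, zero at the start; "moment": the same for the moment, N m; "grip_width": finger opening in m.
Only numpy, scipy, OpenCV 4.12 (cv2) and the standard library are available. Lean on these libraries where they do the work, as an engineer would, in place of code of your own. Each camera call takes 0.05 s, during which the arm holds its last target.

TASK

Open the green filter housing without gripping anything: with a fingertip press the steel snap tab beside the lid all the way in, then push the lid by its ridge along the deck, off its seat, until the filter pit is completely uncovered. Leave the lid lying flat on the housing's deck; do not pick it up, and leave everything else where it stands.

Things in the scene. Friction and masses are not known exactly. Their poses are not given: they have to be found in the camera images.
- housing: Fixed low green box with a bare dark steel deck, 120 mm (x) by 310 mm (y), deck top 45 mm above the table. Origin on the table below the filter pit's centre; x points away from the snap tab's side, y along the deck the way the lid slides off, z up. The pit, 70 mm (x) by 90 mm (y), is open on top. The deck runs from y = -85 to +225 mm.
- landing (a point): Middle of the bare landing, on the deck's top at x = 0, y = 130 mm from the housing's origin. An end stop 12 mm high has its near face 85 mm further along y. Rails 6 mm high guide the lid with 2 mm of play a side: the one at x = +47 mm runs the whole way, the one at x = -47 mm only alongside the pit (y = -50 to 45 mm).
- lid_mid (a point): Centre of the lid's plate, 5 mm above the deck. The lid is a loose white plastic plate, 84 mm (x) by 100 mm (y), 10 mm thick, 0.1 to 0.2 kg, lying on the deck over the pit; axes as the housing's. It starts centred on the pit within 2 mm.
- lid_ridge (a point): Centre of the top of the lid's ridge, 28 mm above the deck: an upright bar along the lid's -y edge, 60 mm long (x), 8 mm thick (y), rising 18 mm above the plate, its outer (-y) face flush with the plate's edge, 50 mm from the lid's centre. Pushed along +y on that outer face; nothing stands on the deck behind it.
- tab (a joint): How far the snap tab is pressed in, in m: 0 up (lid locked; starts within 0.001 of it), 0.010 fully in against a hard stop (lid free). It moves straight down under about 4 N and stays where it is left; it does not spring back.
- tab_top (a point): Centre of the top of the snap tab's pad, a ribbed steel block 33 mm (x) by 30 mm (y) at x = -79, y = 58 mm from the housing's origin; top 22 mm above the deck when up, 12 mm when fully in. A 10 mm wide nose runs from it across the deck in front of the lid's +y edge: 8 mm above the deck when up (blocks the lid), 2 mm below it when fully in.
- beaker: Bystander, to be left alone: clear glass beaker, 68 mm across, 90 mm tall; origin at the centre of its underside.
- weight: Bystander, to be left alone: brass weight with a button top, 32 mm across, 48 mm tall; origin at the centre of its underside.
- jar: Bystander, to be left alone: amber jar, 52 mm across, 60 mm tall; origin at the centre of its underside.
- gasket: Bystander, to be left alone: black rubber ring lying flat, 52 mm across, 9 mm thick; origin at the centre of its underside.
- driver: Bystander, to be left alone: screwdriver lying flat, 150 mm long; origin at its underside, length along its x axis.
- cup: Bystander, to be left alone: white plastic cup, 66 mm across, 75 mm tall; origin at the centre of its underside.
- sample: Bystander, to be left alone: amber sample bottle, 44 mm across, 100 mm tall; origin at the centre of its underside.

How it is judged:
On the way, in this order (a step that is already met when the one before it is completed fails the run):
1. the snap tab is pressed all the way in while the lid is still on its seat (value of joint tab above 0.0085 m and y of lid_mid in the frame of housing below 0.01 m), for 0.1 s.
2. the lid is pushed off its seat onto the landing (y of lid_mid in the frame of housing between 0.098 and 0.175 m and x of lid_mid in the frame of housing between -0.03 and 0.03 m and z of lid_mid in the frame of housing between 0.046 and 0.055 m and angle between lid_mid's own z axis and vertical below 0.06 rad), for 0.2 s.
At the end, for the whole second after the job is handed in: The tab is still in (over 8.5 mm); the lid lies at rest, flat on the deck's landing, its centre 98 to 175 mm along the deck from the pit's centre (the pit wholly uncovered from 95 mm) and within 30 mm of the deck's middle line (all of step 2 and value of joint tab above 0.0085 m and linear speed of lid below 0.01 m/s); the robot touches nothing.
It fails at once if the lid is lifted more than 8 mm off the deck or tipped up (z of lid_mid in the frame of housing above 0.058 m or angle between lid_mid's own z axis and vertical above 0.3 rad).
It fails at once if a bystander is moved more than 20 mm (distance of any of beaker, weight, jar, gasket, driver, cup, sample from where it was at the start of the episode above 0.02 m).
It also fails if it takes over 42 s, if anything falls off the work surface, if the arm or the gripper's body presses on something with over 40 N, if the wrist force passes 120 N, or if a joint passes its speed limit or range.

## Working session

There is one attempt and no reset: what is moved stays moved. The work goes in short steps, Python scripts to look and compute and a tool call to move; the robot and the scene stay as the last step left them, time stands still between calls to the robot, and variables do not carry over. Pictures are saved under pics/ and viewed, and the job is handed in when it is done.

Besides the shell and the picture viewer there is one more tool, called after "Request:" by a JSON object that holds its "fn" and its "kwargs". carry_out: Moves the arm, as the interface text tells. Its arguments: {"type":"object","properties":{"moves":{"type":"array"},"force":{"type":"number"}},"required":["moves"]}

```bash
mkdir -p pics; python3 - <<'E'
from rig import robot
import cv2
o=robot.get_obs();print({k:o[k] for k in("time","position","tool_rot","ft_force","grip_width")})
for n in("top","side"):
    cv2.imwrite(f"pics/{n}0.png",robot.camera(n)[:,:,::-1]);print(n,robot.camera_params(n))
print(robot.camera_params("wrist"))
E
```

```text
{'time': 0.0, 'position': array([0.21025759, 0.587839  , 0.24655382]), 'tool_rot': array([ 0.57847815,  0.40640468, -0.40783035, -0.57781716]), 'ft_force': array([-0.83631641, -0.82107754,  0.44423583]), 'grip_width': 0.08690731553219518}
top {'fx': 369.9524591464987, 'fy': 369.9524591464987, 'cx': 315.46478162490394, 'cy': 201.17186517177046, 'extrinsics': array([[-0.01122215, -0.99189071,  0.1265973 ,  0.48025759],
       [-0.99986843,  0.01261408,  0.0101986 ,  0.06619945],
       [-0.01171281, -0.12646619, -0.99190177,  0.91279117],
       [ 0.        ,  0.        ,  0.        ,  1.        ]])}
side {'fx': 371.0511158955654, 'fy': 371.0511158955654, 'cx': 314.73279403746886, 'cy': 197.45606138242408, 'extrinsics': array([[ 0.88973553, -0.29833457,  0.34549556,  0.29976791],
       [-0.45608348, -0.54959829,  0.69994969, -0.52229077],
       [-0.01893542, -0.78034492, -0.6250626 ,  0.60620068],
       [ 0.        ,  0.        ,  0.        ,  1.        ]])}
{'fx': 332.4206861496597, 'fy': 332.4206861496597, 'cx': 321.36161436352114, 'cy': 198.69867237108485, 'mount': array([[ 9.99999939e-01,  2.01982557e-04,  2.85106749e-04,
         5.29493325e-04],
       [-2.26867072e-04, -2.45236370e-01,  9.69463290e-01,
        -1.36389206e-01],
       [ 2.65733219e-04, -9.69463296e-01, -2.45236309e-01,
         6.73736738e-02],
       [ 0.00000000e+00,  0.00000000e+00,  0.00000000e+00,
         1.00000000e+00]])}
```

View pics/top0.png

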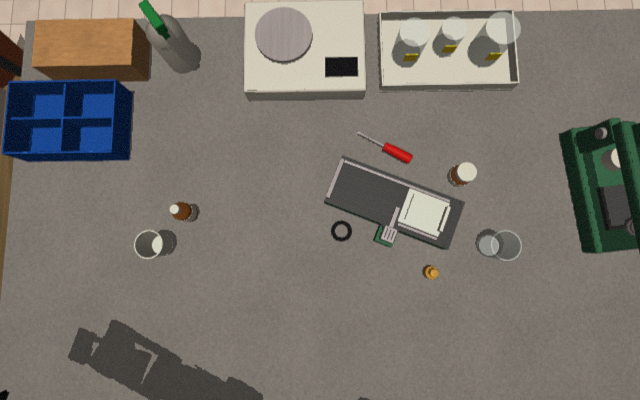

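View pics/side0.png

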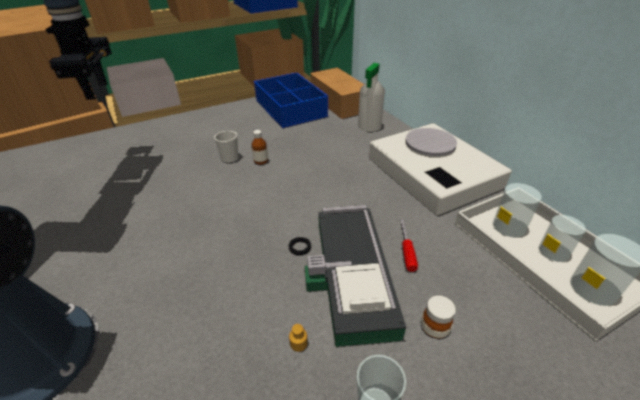

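The top view shows the housing from about (325,205) to (465,200). The lid is around (425,212), the tab pad around (388,234), and the landing is to the left. Next I'll measure on an enlarged crop.

```bash
python3 - <<'E'
import cv2
a=cv2.imread("pics/top0.png")[145:285,315:535];cv2.imwrite("pics/topc.png",cv2.resize(a,(792,504),interpolation=cv2.INTER_CUBIC))
a=cv2.imread("pics/side0.png")[200:350,280:480];cv2.imwrite("pics/sidec.png",cv2.resize(a,(800,600),interpolation=cv2.INTER_CUBIC))
E
```

```text
(no output)
```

View pics/topc.png

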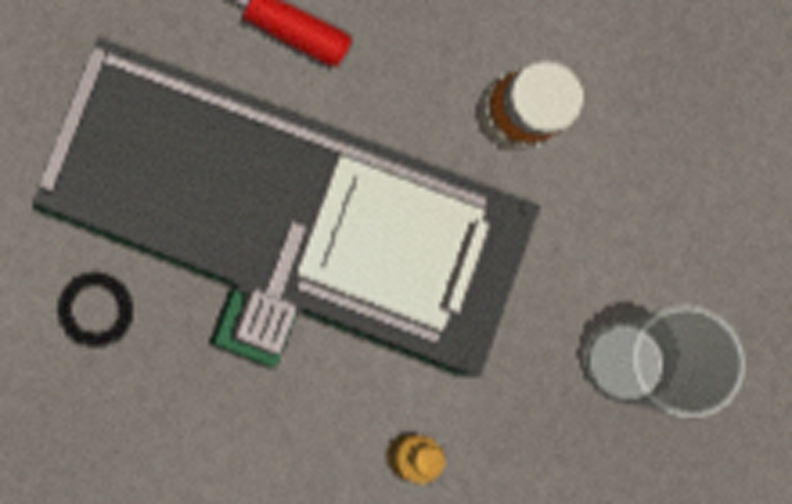

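View pics/sidec.png

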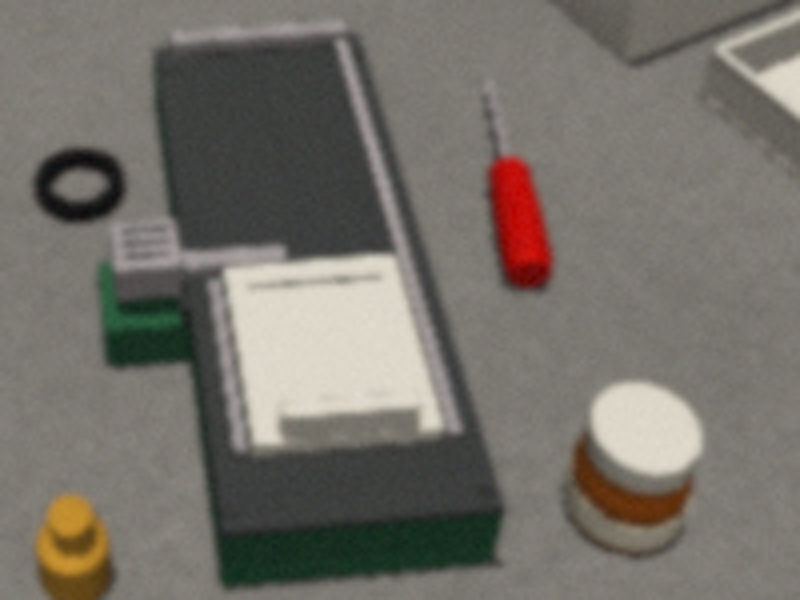

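```bash
cat > h.py <<'E'
import numpy as np, cv2
from scipy.spatial.transform import Rotation as R
from rig import robot
def extr(name,obs=None):
    p=robot.camera_params(name)
    if name!="wrist": return p,p["extrinsics"]
    T=np.eye(4);T[:3,:3]=R.from_quat(obs["tool_rot"]).as_matrix();T[:3,3]=obs["position"]
    return p,T@p["mount"]
def cast(name,uv,z,obs=None):
    p,E=extr(name,obs);uv=np.atleast_2d(uv).astype(float)
    d=np.c_[(uv[:,0]-p["cx"])/p["fx"],(uv[:,1]-p["cy"])/p["fy"],np.ones(len(uv))]@E[:3,:3].T
    o=E[:3,3];return (o+d*((z-o[2])/d[:,2])[:,None])
def fit(model,meas):  # 2D rigid: meas = R model + t
    a=model-model.mean(0);b=meas-meas.mean(0)
    th=np.arctan2((a[:,0]*b[:,1]-a[:,1]*b[:,0]).sum(),(a*b).sum())
    c,s=np.cos(th),np.sin(th);M=np.array([[c,-s],[s,c]]);t=meas.mean(0)-M@model.mean(0)
    return th,t,M,(model@M.T+t-meas)
E
python3 - <<'E'
from h import *
np.set_printoptions(precision=4,suppress=True)
f=lambda p,s,o:(np.array(p)+.5)/s-.5+np.array(o)
mod=np.array([[60,225],[-60,225],[-60,-85],[60,-85]])/1e3
m=cast("top",f([[100,40],[37,205],[478,374],[539,207]],3.6,(315,145)),.045)[:,:2]
th,t,M,r=fit(mod,m);print("top",th,t,r*1e3)
s=cast("side",f([[358,35],[160,46],[222,530],[500,507]],4,(280,200)),.045)[:,:2]
th2,t2,M2,r2=fit(mod,s);print("side",th2,t2,r2*1e3)
H=lambda w:((w[:,:2]-t)@M)*1e3
print("pad",H(cast("top",f([[250,290],[298,301],[282,351],[236,343]],3.6,(315,145)),.067)))
print("lid",H(cast("top",f([[341,156],[301,273],[443,330],[487,208]],3.6,(315,145)),.055)))
print("ridge",H(cast("top",f([[488,222],[457,312]],3.6,(315,145)),.073)))
o=robot.get_obs();print(R.from_quat(o["tool_rot"]).as_matrix())
for n,uv,z in(("weight",[426,461],.048),("beaker",[690,361],.09),("jar",[547,97],.06),("gasket",[95,310],.009),("driverend",[340,50],.02)):
    w=cast("top",f([uv],3.6,(315,145)),z);print(n,w,H(w))
E
```

```text
top -0.384830568636128 [ 0.5614 -0.1755] [[ 1.3585  1.2954]
 [ 0.4807  2.7481]
 [-2.6529 -2.3888]
 [ 0.8137 -1.6547]]
side -0.3978176922963509 [ 0.563  -0.1739] [[ 2.8986  0.596 ]
 [-1.9835  1.0236]
 [-1.5803 -0.1318]
 [ 0.6653 -1.4878]]
pad [[-63.6591  76.2031]
 [-59.1565  45.5925]
 [-92.4209  44.2924]
 [-98.2598  72.9405]]
lid [[ 41.1682  49.4399]
 [-40.0063  47.7981]
 [-41.3816 -48.8623]
 [ 43.2557 -49.6223]]
ridge [[ 30.6475 -47.978 ]
 [-30.1773 -48.2479]]
[[ 0.3371 -0.001  -0.9415]
 [ 0.9415 -0.0017  0.3371]
 [-0.0019 -1.      0.0003]]
weight [[ 0.422  -0.1923  0.048 ]] [[-122.8845  -67.897 ]]
beaker [[ 0.4831 -0.3433  0.09  ]] [[  -9.5588 -184.8632]]
jar [[ 0.6543 -0.2789  0.06  ]] [[124.932  -60.9284]]
gasket [[0.5222 0.014  0.009 ]] [[-107.4898  160.9848]]
driverend [[ 0.6971 -0.1563  0.02  ]] [[118.5669  68.7959]]
```

Request:
{"fn": "carry_out", "kwargs": {"moves": [[0, -20, 0, -20, 0, 0.047, 0], [0, -25, 0, -24, 0, 0.047, 0], [0, -30, 0, -28.5, 0, 0.047, 0], [0, -35, 1, -33, 0, 0.047, 0], [0, -40, 1, -38, 0, 0.047, 0], [0, -45, 2, -43, 0, 0.047, 0], [0, -53.8, 3, -51.2, 0, 0.047, 0], [0, -53.8, 3, -51.2, 0, 0.047, 0], [0, -53.8, 3, -51.2, 0, 0.047, 0], [0, -53.8, 3, -51.2, 0, 0.047, 0], [0, -53.8, 3, -51.2, 0, 0.047, 0], [0, -53.8, 3, -51.2, 0, 0.047, 0], [0, -53.8, 3, -51.2, 0, 0.047, 0], [0, -53.8, 3, -51.2, 0, 0.047, 0], [0, -53.8, 3, -51.2, 0, 0.047, 0], [0, -53.8, 3, -51.2, 0, 0.047, 0], [0, -53.8, 3, -51.2, 0, 0.047, 0], [0, -53.8, 3, -51.2, 0, 0.047, 0], [0, -53.8, 3, -51.2, 0, 0.047, 0], [0, -53.8, 3, -51.2, 0, 0.047, 0]]}}

```text
time: 2.1
position: [0.5108, -0.0893, 0.2177]
tool_rot: [-0.587, -0.394, 0.394, 0.587]
ft_force: [0.3, -0.3, 0.2]
grip_width: 0.0005
```

```bash
python3 - <<'E'
from h import *
o=robot.get_obs();np.savez("o1.npz",**o);cv2.imwrite("pics/w1.png",robot.camera("wrist")[:,:,::-1]);print(o["position"],R.from_quat(o["tool_rot"]).as_matrix(),o["ft_force"])
E
```

```text
[ 0.51081417 -0.08931983  0.21769157] [[ 3.79190067e-01 -3.27814249e-04 -9.25318748e-01]
 [ 9.25318804e-01  2.10240154e-04  3.79190015e-01]
 [ 7.02352659e-05 -9.99999924e-01  3.83053667e-04]] [ 0.2568737  -0.30489115  0.20129797]
```

View pics/w1.png

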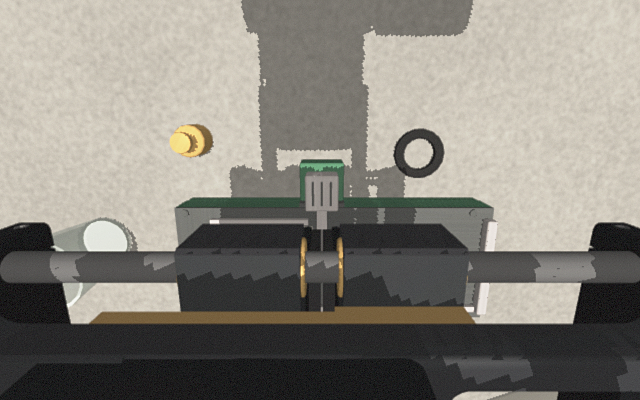

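The wrist view shows the deck's near edge horizontal, from (177,208) to (493,207), so the yaw is aligned. The tab pad is at about cols 305–338, rows 176–209.

```bash
python3 - <<'E'
import cv2
a=cv2.imread("pics/w1.png")
cv2.imwrite("pics/w1c.png",cv2.resize(a[150:230,265:375],(770,560),interpolation=cv2.INTER_CUBIC))
cv2.imwrite("pics/w1d.png",cv2.hconcat([cv2.resize(a[190:240,160:220],(390,325),interpolation=cv2.INTER_CUBIC),cv2.resize(a[190:240,450:510],(390,325),interpolation=cv2.INTER_CUBIC)]))
E
```

```text
(no output)
```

View pics/w1c.png

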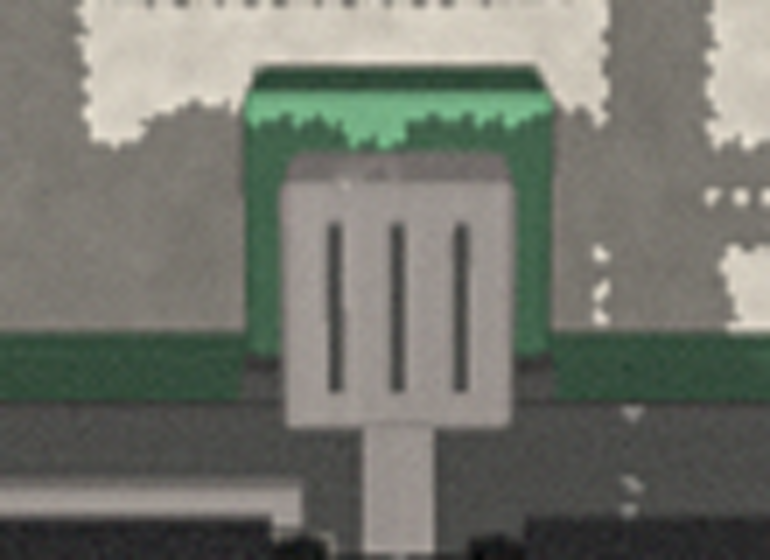

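View pics/w1d.png

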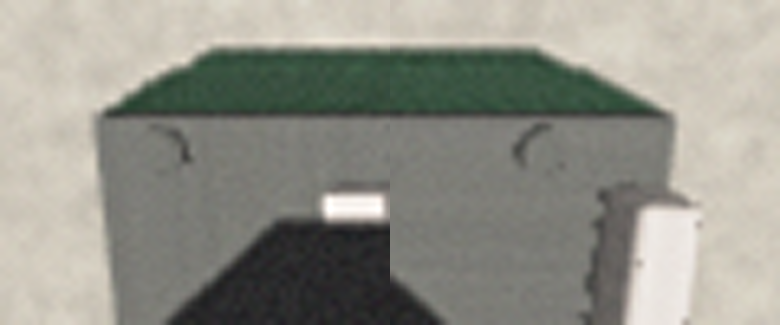

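```bash
python3 - <<'E'
from h import *
np.set_printoptions(precision=4,suppress=True)
o=dict(np.load("o1.npz"))
f=lambda p,s,of:(np.array(p)+.5)/s-.5+np.array(of)
pad=cast("wrist",f([[283,180],[513,180],[513,428],[287,428]],7,(265,150)),.067,o)[:,:2]
c1=f([[97,114]],6.5,(160,190));c2=f([[674-390,114]],6.5,(450,190))
c=cast("wrist",np.r_[c1,c2],.045,o)[:,:2]
print(pad,pad.mean(0),c,np.linalg.norm(c[1]-c[0]))
mod=np.array([[-60,-85],[-60,225],[-95.5,43],[-95.5,73],[-62.5,73],[-62.5,43]])/1e3
th,t,M,r=fit(mod,np.r_[c,pad]);print(th,t,r*1e3)
T=R.from_quat(o["tool_rot"]).as_matrix()
for n,p,z in(("tab",[-.079,.058],.067),("ridgeback",[0,-.05],.05)):
    w=np.r_[M@p+t,z+.025];print(n,w,"tool cm",T.T@(w-o["position"])*100)
ya=np.r_[M[:,1],0];print("hy in tool",T.T@ya)
E
```

```text
[[ 0.4908 -0.096 ]
 [ 0.5017 -0.0694]
 [ 0.5317 -0.0812]
 [ 0.5207 -0.1081]] [ 0.5113 -0.0887] [[ 0.475  -0.2272]
 [ 0.5916  0.0576]] 0.3076916118794674
-0.38857380399094005 [ 0.5624 -0.1723] [[-0.355  -1.047 ]
 [ 0.4751  1.1075]
 [-0.55   -0.3353]
 [-0.0828  0.8159]
 [ 0.4389  0.1815]
 [ 0.0738 -0.7226]]
tab [ 0.5112 -0.0887  0.092 ] tool cm [ 0.0742 12.5692 -0.0191]
ridgeback [ 0.5434 -0.2186  0.075 ] tool cm [-10.7232  14.2654  -7.9235]
hy in tool [1.     0.0001 0.0003]
```

Request:
{"fn": "carry_out", "kwargs": {"moves": [[0, 0.1, 4, 0, 0, 0, 0], [0, 0.1, 8, 0, 0, 0, 0], [0, 0.1, 11, 0, 0, 0, 0], [0, 0.1, 12, 0, 0, 0, 0], [0, 0.1, 12.3, 0, 0, 0, 0], [0, 0.1, 12.5, 0, 0, 0, 0], [0, 0.1, 12.7, 0, 0, 0, 0], [0, 0.1, 12.9, 0, 0, 0, 0], [0, 0.1, 13.1, 0, 0, 0, 0], [0, 0.1, 13.2, 0, 0, 0, 0], [0, 0.1, 13.2, 0, 0, 0, 0]]}}

```text
time: 3.25
position: [0.5128, -0.0901, 0.0861]
tool_rot: [0.588, 0.394, -0.393, -0.587]
ft_force: [1.9, 0.7, 3.2]
grip_width: 0.0008
```

Request:
{"fn": "carry_out", "kwargs": {"moves": [[0, 0, 0.1, 0, 0, 0, 0], [0, 0, 0.2, 0, 0, 0, 0], [0, 0, 0.3, 0, 0, 0, 0], [0, 0, 0.4, 0, 0, 0, 0], [0, 0, 0.45, 0, 0, 0, 0], [0, 0, 0.45, 0, 0, 0, 0]]}}

```text
time: 3.85
position: [0.5125, -0.0901, 0.0823]
tool_rot: [0.588, 0.394, -0.393, -0.587]
ft_force: [1.0, 0.7, 13.0]
grip_width: 0.0006
```

Force is rising at the expected stop height (tip at 57 mm). I'll press a little further to confirm.

Request:
{"fn": "carry_out", "kwargs": {"moves": [[0, 0, 0.05, 0, 0, 0, 0], [0, 0, 0.1, 0, 0, 0, 0], [0, 0, 0.1, 0, 0, 0, 0], [0, 0, 0.1, 0, 0, 0, 0]]}}

```text
time: 4.25
position: [0.5125, -0.0901, 0.0822]
tool_rot: [0.588, 0.394, -0.393, -0.587]
ft_force: [-0.6, 0.8, 19.6]
grip_width: 0.0004
```

Request:
{"fn": "carry_out", "kwargs": {"moves": [[0, 0, -2, 0, 0, 0, 0], [0, 0, -6, 0, 0, 0, 0], [0, -3, -6, -2, 0, 0, 0], [0, -7, -6, -4, 0, 0, 0], [0, -11, -6, -6, 0, 0, 0], [0, -14, -6, -7.9, 0, 0, 0], [0, -14, -6, -7.9, 0, 0, 0], [0, -14, -6, -7.9, 0, 0, 0], [0, -14, -6, -7.9, 0, 0, 0]]}}

```text
time: 5.15
position: [0.5298, -0.2474, 0.139]
tool_rot: [-0.586, -0.393, 0.394, 0.589]
ft_force: [0.8, -0.1, -0.2]
grip_width: 0.0002
```

```bash
python3 - <<'E'
from h import *
o=robot.get_obs();np.savez("o2.npz",**o);print(o["position"],o["ft_force"])
im=robot.camera("wrist")[:,:,::-1];cv2.imwrite("pics/w2.png",im)
s=robot.camera("side")[200:350,250:450,::-1];cv2.imwrite("pics/s2.png",cv2.resize(s,(800,600)))
E
```

```text
[ 0.52978047 -0.24737517  0.13902021] [ 0.79039154 -0.11312757 -0.21196856]
```

View pics/w2.png

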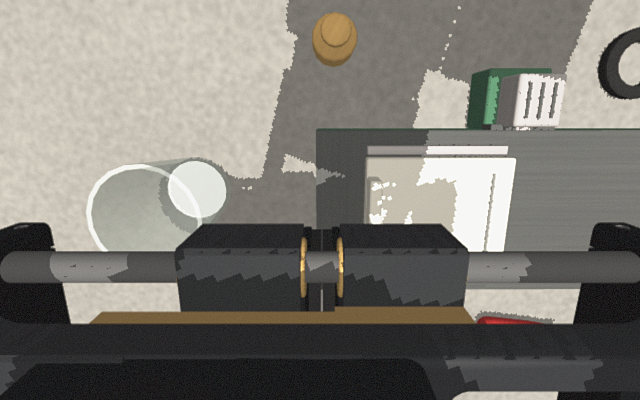

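View pics/s2.png

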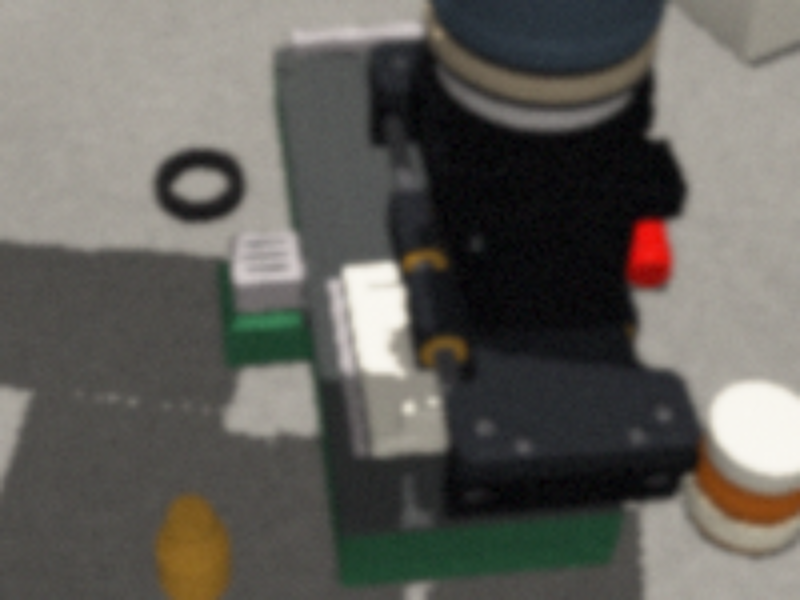

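The tab is down: the nose no longer shows across the deck. The lid is still seated, and the fingertip is about 15 mm behind the ridge. Descending.

Request:
{"fn": "carry_out", "kwargs": {"moves": [[0, 0, 2.5, 0, 0, 0, 0], [0, 0, 5, 0, 0, 0, 0], [0, 0, 6.2, 0, 0, 0, 0], [0, 0, 6.2, 0, 0, 0, 0], [0, 0.5, 6.2, 0.1, 0, 0, 0], [0, 1, 6.2, 0.1, 0, 0, 0], [0, 1.5, 6.2, 0.1, 0, 0, 0], [0, 2, 6.2, 0.1, 0, 0, 0], [0, 2.5, 6.2, 0.1, 0, 0, 0], [0, 3, 6.2, 0.1, 0, 0, 0]]}}

```text
time: 6.25
position: [0.5424, -0.2213, 0.0786]
tool_rot: [0.588, 0.394, -0.394, -0.587]
ft_force: [-0.6, -0.7, 0.7]
grip_width: 0.0006
```

Request:
{"fn": "carry_out", "kwargs": {"moves": [[0, 0.8, 0.1, 0, 0, 0, 0], [0, 1.6, 0.1, 0, 0, 0, 0], [0, 2.4, 0.1, 0, 0, 0, 0], [0, 3.2, 0.1, 0, 0, 0, 0], [0, 4, 0.1, 0, 0, 0, 0], [0, 4.8, 0.1, 0, 0, 0, 0], [0, 5.4, 0.1, 0, 0, 0, 0], [0, 6, 0.1, 0, 0, 0, 0]]}}

```text
time: 7.05
position: [0.5651, -0.1654, 0.0774]
tool_rot: [0.588, 0.393, -0.394, -0.587]
ft_force: [-1.7, -5.1, 6.0]
grip_width: 0.0006
```

```bash
python3 - <<'E'
from h import *
im=robot.camera("wrist")[:,:,::-1];cv2.imwrite("pics/w3.png",im)
E
```

```text
(no output)
```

View pics/w3.png

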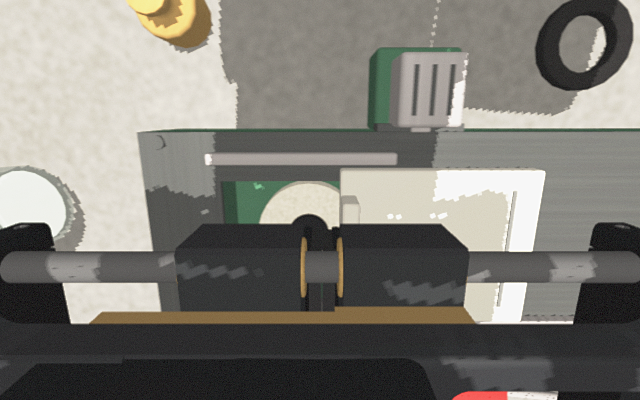

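The lid has moved and is square to the housing, and the pit is partly open with the filter visible. The force reading of (-5, +6) N is higher than I expected, so I'm re-reading it and checking the side view.

```bash
python3 - <<'E'
from h import *
s=robot.camera("side")[180:330,250:450,::-1];cv2.imwrite("pics/s3.png",cv2.resize(s,(800,600)))
o=robot.get_obs();print(o["position"],o["ft_force"],o["moment"])
w=o["position"][:2]-[.5624,-.1723];print("xh,yh",.9254*w[0]-.379*w[1],.379*w[0]+.9254*w[1])
c=cast("wrist",[[340,169],[545,170]],.055,o)[:,:2]-[.5624,-.1723];print(c@np.array([[.9254,.379],[-.379,.9254]]))
E
```

```text
[ 0.5652199  -0.16459473  0.07709964] [ 0.36743085 -0.53541625  0.47086771] [-0.19479416 -0.00102848 -0.04714122]
xh,yh -0.0003107582976196225 0.008199200182768152
[[-0.0423352   0.0177775 ]
 [-0.04171782  0.11649452]]
```

View pics/s3.png

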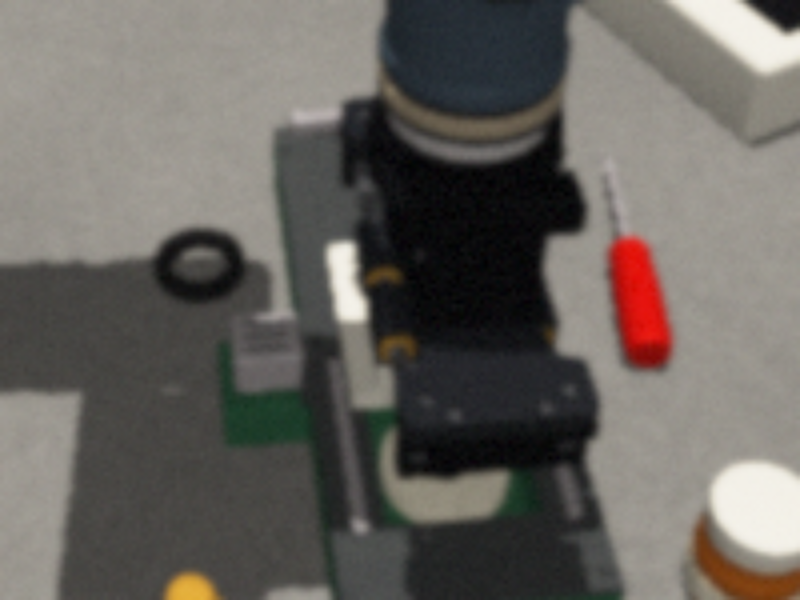

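The spike was transient; the force is now about 0.5 N. The lid is flat, with its centre at y≈67 mm, so I'll push 65 mm more.

Request:
{"fn": "carry_out", "kwargs": {"moves": [[0, 0.5, 0, 0, 0, 0, 0], [0, 1, 0, 0, 0, 0, 0], [0, 1.6, 0, 0, 0, 0, 0], [0, 2.2, 0, 0, 0, 0, 0], [0, 2.8, 0, 0, 0, 0, 0], [0, 3.4, 0, 0, 0, 0, 0], [0, 4, 0, 0, 0, 0, 0], [0, 4.6, 0, 0, 0, 0, 0], [0, 5.2, 0, 0, 0, 0, 0], [0, 5.8, 0, 0, 0, 0, 0], [0, 6.2, 0, 0, 0, 0, 0], [0, 6.5, 0, 0, 0, 0, 0], [0, 6.5, 0, 0, 0, 0, 0]]}}

```text
time: 8.45
position: [0.5896, -0.1049, 0.0768]
tool_rot: [-0.587, -0.394, 0.393, 0.588]
ft_force: [-0.4, -0.9, 0.9]
grip_width: 0.0004
```

```bash
python3 - <<'E'
from h import *
o=robot.get_obs();np.savez("o4.npz",**o);print(o["position"],o["ft_force"])
im=robot.camera("wrist")[:,:,::-1];cv2.imwrite("pics/w4.png",im)
E
```

```text
[ 0.58961899 -0.10486204  0.07684747] [-0.42540537 -0.89775859  0.89006693]
```

View pics/w4.png

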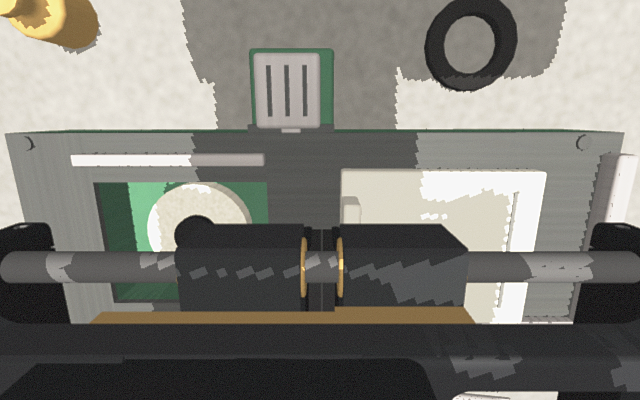

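The pit is fully open: the lid's rear edge is at column 341, well past the pit edge at about 268. The lid is square on the landing. I'll back off, lift and check with the fixed cameras.

Request:
{"fn": "carry_out", "kwargs": {"moves": [[0, -0.8, 0, 0, 0, 0, 0], [0, -2, 0, 0, 0, 0, 0], [0, -3, 0, 0, 0, 0, 0], [0, -3, -4, 0, 0, 0, 0], [0, -3, -8, 0, 0, 0, 0], [0, -3, -12, 2, 0, 0, 0], [0, -3, -14, 6, 0, 0, 0], [0, -3, -16, 10, 0, 0, 0], [0, -3, -18, 14, 0, 0, 0], [0, -3, -18, 16, 0, 0, 0], [0, -3, -18, 16, 0, 0, 0], [0, -3, -18, 16, 0, 0, 0], [0, -3, -18, 16, 0, 0, 0]]}}

```text
time: 9.8
position: [0.4316, -0.0735, 0.257]
tool_rot: [0.588, 0.393, -0.393, -0.587]
ft_force: [0.1, 0.4, -0.4]
grip_width: 0.0005
```

```bash
python3 - <<'E'
from h import *
o=robot.get_obs();np.savez("o5.npz",**o);print(o["time"],o["position"],o["ft_force"])
cv2.imwrite("pics/w5.png",robot.camera("wrist")[:,:,::-1])
cv2.imwrite("pics/s5.png",robot.camera("side")[:,:,::-1])
E
```

```text
9.8 [ 0.43156623 -0.07348832  0.25699476] [ 0.06981081  0.41298139 -0.36089317]
```

View pics/w5.png

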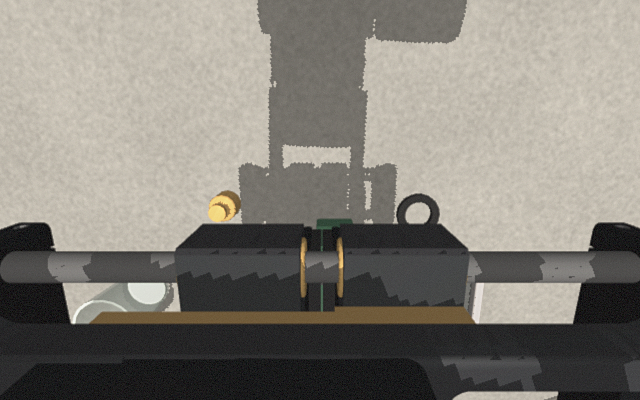

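View pics/s5.png

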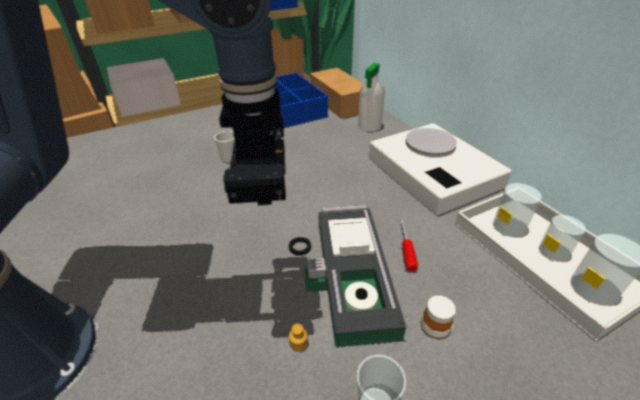

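The side view shows the lid flat on the landing at about (352,237). The pit is open with the filter at (362,294), and the bystanders are where they were. Next I'll put numbers on the lid and tab.

```bash
python3 - <<'E'
import cv2
a=cv2.imread("pics/s5.png")[195:325,290:430];cv2.imwrite("pics/s5c.png",cv2.resize(a,None,fx=4.5,fy=4.5,interpolation=cv2.INTER_CUBIC))
E
```

```text
(no output)
```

View pics/s5c.png

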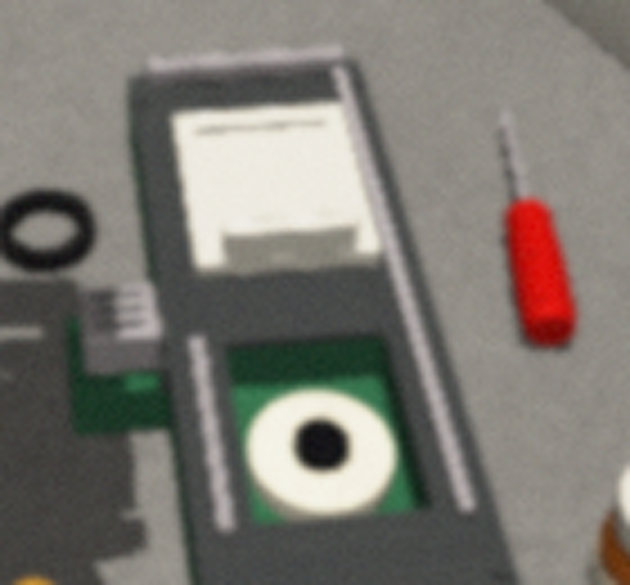

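```bash
python3 - <<'E'
from h import *
f=lambda p:(np.array(p)+.5)/4.5-.5+np.array((290,195))
A=np.array([[.9254,.379],[-.379,.9254]]);H=lambda w:((w[:,:2]-[.5624,-.1723])@A*1e3).round(1)
print("lid",H(cast("side",f([[172,113],[340,103],[383,258],[196,266]]),.055)))
for z in(.067,.057):print("pad",z,H(cast("side",f([[85,290],[153,283],[162,333],[85,345]]),z)))
o=dict(np.load("o4.npz"));print("lid w4",H(cast("wrist",[[341,169],[546,171]],.055,o)))
print("pad w4 width",[H(cast("wrist",[[253,53],[319,53],[319,128],[254,128]],z,o)).tolist() for z in(.067,.057)])
E
```

```text
lid [[-40.3 181.7]
 [ 42.8 180.3]
 [ 42.2  76.5]
 [-41.   80.3]]
pad 0.067 [[-91.5  60.5]
 [-62.1  61.5]
 [-61.3  33.5]
 [-93.6  30.4]]
pad 0.057 [[-91.1  69.4]
 [-61.2  70.4]
 [-60.3  42. ]
 [-93.3  38.8]]
lid w4 [[-42.4  82.8]
 [-41.3 181.4]]
pad w4 width [[[-92.2, 45.5], [-92.2, 72.5], [-62.2, 72.4], [-62.2, 44.4]], [[-93.9, 43.6], [-93.8, 72.4], [-61.8, 72.3], [-61.9, 42.4]]]
```

The lid centre is at y ≈ 131 mm and x ≈ 1 mm, and the pad fits the pressed height of 57 mm. Handing in.

```bash
python3 -c "
from rig import robot
print(robot.hand_in())"
```

```text
the job is handed in; nothing more can be done
None
```

The filter housing is open and the job is handed in; `hand_in` gave no verdict.

**What I did:** With the gripper shut, I pressed the snap tab down to its hard stop: the force rose to about 20 N with the tip at 57 mm, and it moved no further. I then pushed the lid by the ridge's outer face along the deck, backed off and lifted clear. This took about 10 s of the 42 s allowed.

**Last checks:**
- **Lid:** it lies flat and square on the landing, centred at about y = 131 mm and x = 1 mm. The wrist and side views agree to within about 3 mm.
- **Pit:** it is completely uncovered, with the lid's rear edge at about y = 80 mm.
- **Tab:** it is still down. The pad's position in both views fits the pressed height, and the nose no longer shows across the deck.
- **Bystanders:** they look unmoved in the side view. I compared them by eye and did not measure them.
- **Robot:** it is clear of everything, with force readings near zero.

**One odd reading:** midway through the push the force briefly read about 5 N sideways and 6 N upward. It was back to about 0.5 N at the next reading, with the lid flat, and I did not find the cause.

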